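# Roll the toy drums onto their marking lines

### The arm

A 6-joint arm with a two-finger parallel gripper is mounted at the origin on the work surface. World frame = base frame: x ahead of the robot, y to its left, z up, the work surface at z = 0. Lengths are in m, angles in rad, forces in N, time in s.
With the tool pointing down it reaches from about 0.35 to 0.775 m from the base axis. Payload 5.5 kg.
Tool frame: the origin (TCP) lies midway between the tips of the shut fingers; the grasp point (between the pads) lies 19 mm behind it; z points along the fingers, x is the direction in which the jaws open and shut, and the axes are right-handed (so a half turn about z gives the same grasp; the last joint's range is limited). The gripper opens to 85 mm and grips with 20 to 120 N. Pads are 22 mm wide; open, the fingers measure 114 mm over their backs; the gripper's body (76 mm by 85 mm) begins 54 mm behind the grasp point. The pads swing forward as they close: fully open they stand 13 mm farther back than shut.
Start: joints at [0.974, 0.313, 0.046, 1.304, 0, 1.431], TCP at [0.254, 0.516, 0.209] pointing down, gripper open.
Joint ranges: [-2.76, 2.76], [-0.86, 1.69], [-1.03, 1.26], [-2.2, 2.34], [-1.47, 1.5], [-3.14, 3.14]. Speed limits (rad/s): [2.57, 2.57, 3.14, 3.14, 3.14, 3.14].

### API

Orientations are given as a unit quaternion [w, x, y, z].
In Python, from workcell import env gives the robot as it stands.
- The arm moves only by the tool servo_tool, never from a script. Its argument "targets" is a list of rows, each an object with "xyz": the shift along the tool's x, y, z in m, a list of three; "twist": the turn, a rotation vector about the tool's x, y, z in rad, a list of three; "jaw": the opening, from 0 (shut) to 1 (fully open). A call has 1 to 12 rows; each row is the pose to reach, as a shift and turn from the pose commanded when the call began, along the tool's axes at that moment; what a row does not reach only later rows make up. A row lasts 1/12 s, in which the tool goes at most 41.7 mm and 7.16 degrees, less where a joint would pass 70% of its speed; a pose out of reach is approached as far as the arm can. A call with a gripper value outside its range is refused whole. The fingers move at their own pace and stop on an object; "squeeze" is the grip in N (left out, the last holds). Time passes only in rows, so rows that repeat a pose let the fingers close. It gives the time, the measured TCP pose, the force and the opening at its end, in the units of the state.
- env.get_state(): the state, without advancing time (a new reading comes with each control period).
- env.read_camera(name): name is "side" or "top"; returns a dict with "color" (400x640x3 uint8, red, green, blue), "depth" (400x640 float32, m along the optical axis (not along the pixel's ray), 0 where there is no reading), "fx", "fy", "cx", "cy" (pixels), "k1" (the pictures are not rectified: a ray, as slopes to the right and down, at radius r is drawn at 1 + k1 r^2 times it, then the intrinsics apply), "eye" and "attitude" of the camera in the world. Camera axes: x right, y down, z forward; pixel columns grow to the right and rows downward; lengths in m; the calibration is good to about 2 mm. A picture is of the moment at which its call begins.
- env.hand_in(): hands the job in, once; it reports no verdict.
The state is a dict: "clock": time; "joint_pos": joint angles; "qvel": joint speeds; "tau": joint torques, N m; "tcp_pos": TCP position; "orientation": TCP orientation; "wrist_force": force on the tool from outside, world axes, zero at the start; "ft_torque": the same for the moment, N m; "finger_gap": finger opening in m.
Only numpy, scipy, OpenCV 4.12 (cv2) and the standard library are available. Lean on these libraries where they do the work, as an engineer would, in place of code of your own. Each camera call takes 0.05 s, during which the arm holds its last target. There are 200 camera calls.

### The job

Line up the two wooden drums for marking their drill holes: first roll the red-banded drum along its board until it lies still, square and centred on the red line, then roll the blue-banded drum onto the blue line in the same way. Push the top of each drum sideways with the fingertips so that it rolls; do not lift them or slide them, and leave the peg figures and everything else where they stand.

Things in the scene. Friction and masses are not known exactly. Their poses are not given: they have to be found in the camera images.
- red_drum: Wooden cylinder, 40 mm diameter, 80 mm long, about 60 g, red bands near its ends, lying across its cork-faced board 45 to 70 mm from the red line. Origin: its centre, 20 mm above the cork; y along its axis. A fingertip resting lightly on its top does not slip: moved sideways, it rolls the drum half as far as itself. Pushed on its side it slides or jams. Let go, it soon stops.
- red_line (a point): Middle of the red line, at the level of the cork. The line, 5 mm wide, crosses the middle of the fixed flat cork-faced pine board (280 mm long, 110 mm wide, 12 mm thick). z up, y along the line, x along the board's length, the way the drum rolls: the drum starts at -x or +x of the line, its peg figure on the other side.
- red_peg: Loose bystander: small turned pine peg figure with a yellow ball head, 24 mm in diameter at the foot, 51 mm tall, standing on the red-lined board on the other side of the line from the drum, 45 to 70 mm from the line. Origin: centre of its foot.
- blue_drum: Wooden cylinder, 40 mm diameter, 80 mm long, about 60 g, blue bands near its ends, lying across its cork-faced board 45 to 70 mm from the blue line. Origin: its centre, 20 mm above the cork; y along its axis. A fingertip resting lightly on its top does not slip: moved sideways, it rolls the drum half as far as itself. Pushed on its side it slides or jams. Let go, it soon stops.
- blue_line (a point): Middle of the blue line, at the level of the cork. The line, 5 mm wide, crosses the middle of the fixed flat cork-faced pine board (280 mm long, 110 mm wide, 12 mm thick). z up, y along the line, x along the board's length, the way the drum rolls: the drum starts at -x or +x of the line, its peg figure on the other side.
- blue_peg: Loose bystander: small turned pine peg figure with a yellow ball head, 24 mm in diameter at the foot, 51 mm tall, standing on the blue-lined board on the other side of the line from the drum, 45 to 70 mm from the line. Origin: centre of its foot.
- tractor: Loose bystander: wooden toy tractor 180 mm long, 100 mm wide, 144 mm tall, standing on the table to the robot's left. Origin: under its middle, x towards its bonnet.
- wheelset: Loose bystander: pair of 60 mm wooden wheels on a square pine axle, 112 mm wide, standing on the table beyond the boards. Origin: on the table under its middle, y along the axle.
- block0: Loose bystander: pine block 45 x 70 x 45 mm on the table to the robot's right. Origin: centre of its underside.
- block1: Loose bystander: second pine block 45 x 70 x 45 mm on the table to the robot's right, farther out. Origin: centre of its underside.
- glue: Loose bystander: closed white jar with an orange cap, 60 mm in diameter, 70 mm tall, on the table beyond the boards. Origin: centre of its underside.
There are look-alikes about, which are no part of the job. What is shaped like the red_drum but pink or turquoise is not meant.

How it is judged:
By the outcome, as a careful person would: the job done as asked, in the order asked, and still so for the second after the job is handed in, with the robot touching nothing.
It also fails if it takes over 64 s, if anything falls off the work surface, if the arm or the gripper's body presses on something with over 40 N, if the wrist force passes 120 N, or if a joint passes its speed limit or range.

## Working session

There is one attempt and no reset: what is moved stays moved. The work goes in short steps, Python scripts to look and compute and a tool call to move; the robot and the scene stay as the last step left them, time stands still between calls to the robot, and variables do not carry over. Pictures are saved under pics/ and viewed, about 8 in all and at most 12, crops included, and the job is handed in when it is done.

Besides the shell and the picture viewer there is one more tool, called after "Request:" in YAML: its name, and indented under it one key for each argument. servo_tool: Moves the arm, as the interface text tells. Its arguments: {"type":"object","properties":{"targets":{"type":"array","items":{"type":"object","properties":{"xyz":{"type":"array","items":{"type":"number"}},"twist":{"type":"array","items":{"type":"number"}},"jaw":{"type":"number"}}}},"squeeze":{"type":"number"}},"required":["targets"]}

```bash
mkdir -p pics; ls
cat > h.py <<'E'
import numpy as np,cv2
from workcell import env
from scipy.spatial.transform import Rotation as R
def cam(n):
    d=env.read_camera(n); q=np.array(d["attitude"],float)
    d["R"]=q if q.shape==(3,3) else R.from_quat(q[[1,2,3,0]]).as_matrix()
    return d
def ray(d,u,v):
    K=np.array([[d["fx"],0,d["cx"]],[0,d["fy"],d["cy"]],[0,0,1]])
    p=cv2.undistortPoints(np.array([[[u,v]]],float),K,np.array([d["k1"],0,0,0,0]))[0,0]
    return d["R"]@np.array([p[0],p[1],1.])
def atz(d,u,v,z):
    r=ray(d,u,v); e=np.array(d["eye"]); return e+r*(z-e[2])/r[2]
def atd(d,u,v):
    return np.array(d["eye"])+ray(d,u,v)*d["depth"][int(round(v)),int(round(u))]
def save(d,f,crop=None,k=1):
    c=d["color"][:,:,::-1]
    if crop: c=c[crop[1]:crop[3],crop[0]:crop[2]]
    cv2.imwrite(f,cv2.resize(c,None,fx=k,fy=k,interpolation=cv2.INTER_CUBIC))
E
python3 - <<'E'
from h import *
import pickle
for n in("top","side"):
    d=cam(n);save(d,f"pics/{n}0.png");pickle.dump(d,open(n+"0.pkl","wb"));print(n,d["eye"],d["attitude"],d["fx"],d["k1"])
print(env.get_state())
E
```

```text
pics
top [0.39262642 0.00784841 1.39115418] [ 0.04721687 -0.702801    0.70749427 -0.0573862 ] 458.91621306694253 -0.09325793687937405
side [ 0.11860291 -0.77302685  0.9244648 ] [-0.3841382   0.8793076  -0.26228445  0.10228806] 442.2954970959793 -0.008035124821136459
{'clock': 0.1, 'joint_pos': array([9.74411315e-01, 3.13901146e-01, 4.50839235e-02, 1.30357556e+00,
       1.24837417e-05, 1.43118196e+00]), 'qvel': array([ 0.00056309, -0.00124224,  0.00299414,  0.00088581, -0.00117027,
        0.0002794 ]), 'tau': array([ 2.71379613e-03, -4.81724918e+01,  2.99243885e+01,  1.27058389e-02,
       -9.04857075e-05,  5.88062207e-06]), 'tcp_pos': array([0.25334282, 0.51564132, 0.20770825]), 'orientation': array([ 3.17882298e-04,  8.48837798e-01,  5.28652774e-01, -7.32227129e-04]), 'wrist_force': array([-0.1947081,  0.1523951, -0.0363842]), 'ft_torque': array([ 0.01746537, -0.0597082 , -0.02310027]), 'finger_gap': 0.08562633615450453}
```

View pics/top0.png

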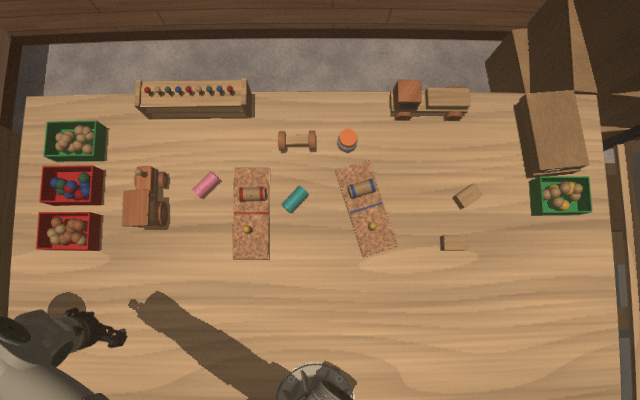

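View pics/side0.png

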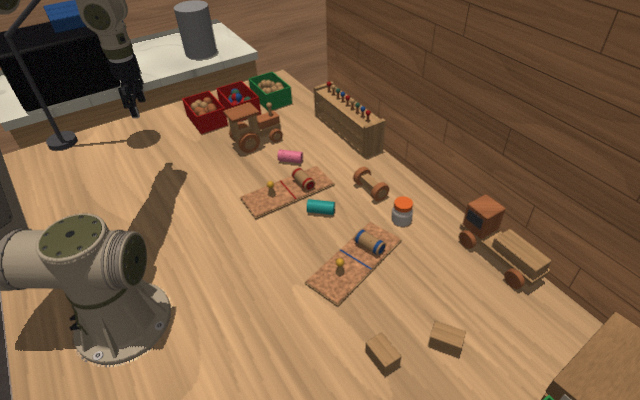

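The top view has the red drum near (252,194), the red line at (251,213), the blue drum at (362,188) and the blue line at (367,209). Both drums lie on the far (+x) side of their lines, with the pegs on the near side. The pink and turquoise look-alikes lie loose on the table. I'll enlarge this area next.

Run:
```python
from h import *
import pickle
d=pickle.load(open("top0.pkl","rb"));save(d,"pics/topc.png",(225,155,405,265),4.4)
d=pickle.load(open("side0.pkl","rb"));save(d,"pics/sidec.png",(235,155,415,305),4)
```

```text
(no output)
```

View pics/topc.png

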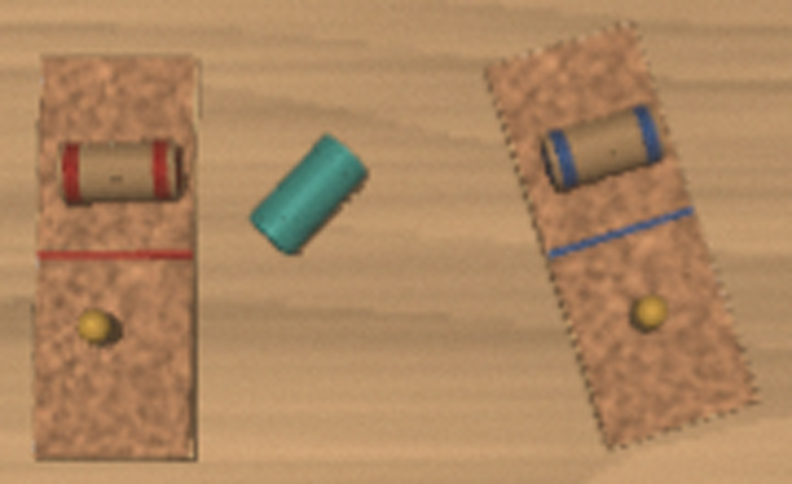

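View pics/sidec.png

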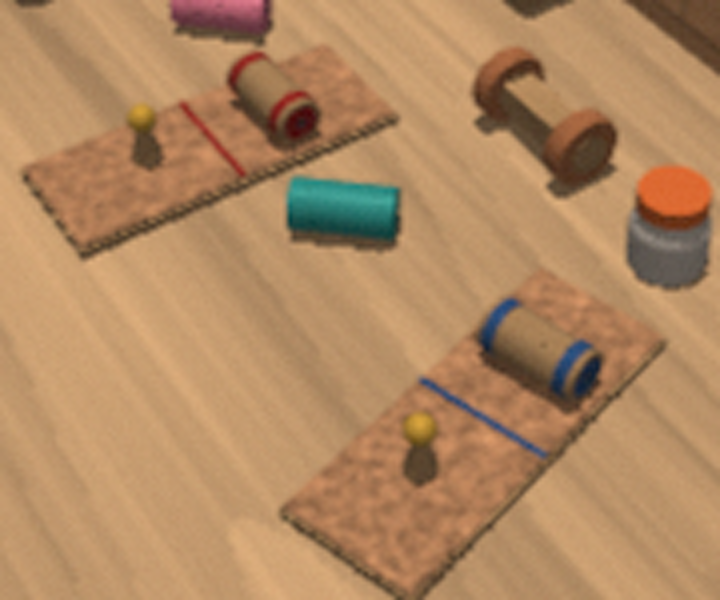

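The crops show both line ends and drum outlines clearly. In the top crop the red line runs from (38,255) to (192,255) and the blue line from (551,255) to (692,211). The next script measures lines and drums by fitting depth clouds and colour masks in both cameras.

```bash
cat >> h.py <<'E'
from scipy.optimize import least_squares
def cloud(d):
    K=np.array([[d["fx"],0,d["cx"]],[0,d["fy"],d["cy"]],[0,0,1]])
    v,u=np.mgrid[0:400,0:640]
    p=cv2.undistortPoints(np.stack([u,v],-1).reshape(-1,1,2).astype(float),K,np.array([d["k1"],0,0,0,0]))[:,0]
    r=np.c_[p,np.ones(len(p))]@d["R"].T
    return np.array(d["eye"])+r*d["depth"].reshape(-1,1), r
def line(d,colr,c,rad=.075):
    """line colour pixels projected to cork plane, near c"""
    P,r=cloud(d); e=np.array(d["eye"]); Q=e+r*((.012-e[2])/r[:,2:])
    hsv=cv2.cvtColor(d["color"],cv2.COLOR_RGB2HSV).reshape(-1,3).astype(int)
    h,s,v=hsv.T
    m=((h<5)|(h>172))&(s>150) if colr=="red" else (h>100)&(h<130)&(s>70)
    m&=(np.linalg.norm(Q[:,:2]-c,axis=1)<rad)&(abs(P[:,2]-.012)<.009)&(v>40)
    q=Q[m,:2]; mu=q.mean(0); a=np.linalg.svd(q-mu)[2][0]; a*=np.sign(a[1])
    t=(q-mu)@a
    return mu+a*(t.max()+t.min())/2,np.degrees(np.arctan2(-a[0],a[1])),np.ptp(t),m.sum()
def drum(d,c,yaw0):
    """cylinder fit of points above the cork; yaw0 deg of the axis from world y"""
    P,_=cloud(d); m=(np.linalg.norm(P[:,:2]-c,axis=1)<.055)&(P[:,2]>.024)&(P[:,2]<.058)
    p=P[m]
    def f(x):
        a=np.array([-np.sin(x[2]),np.cos(x[2])]); n=np.array([a[1],-a[0]])
        return np.hypot((p[:,:2]-x[:2])@n,p[:,2]-x[3])-.02
    def g(x):
        a=np.array([-np.sin(x[2]),np.cos(x[2])])
        return np.r_[f(x),.01*((p[:,:2]-x[:2])@a).mean()]
    s=least_squares(g,[*c,np.radians(yaw0),.032],loss="soft_l1",f_scale=.002)
    x=s.x;a=np.array([-np.sin(x[2]),np.cos(x[2])]);t=(p[:,:2]-x[:2])@a
    xy=x[:2]+a*(np.percentile(t,1)+np.percentile(t,99))/2
    return xy,np.degrees(x[2]),x[3],np.ptp(np.percentile(t,[1,99])),len(p),np.sqrt((f(x)**2).mean())
def rel(d,colr,lc,dc,yaw):
    L=line(d,colr,lc);D=drum(d,dc,yaw);w=np.radians(L[1])
    ex=np.array([np.cos(w),np.sin(w)]);ey=np.array([-ex[1],ex[0]]);v=D[0]-L[0]
    print(colr,"line",L[0].round(4),"yaw %.2f len %.3f n%d"%L[1:],"drum",D[0].round(4),"yaw %.2f z %.4f len %.3f n%d rms %.4f"%D[1:],"REL mm x %.1f y %.1f"%(v@ex*1e3,v@ey*1e3))
E
python3 - <<'E'
from h import *
import pickle
T=pickle.load(open("top0.pkl","rb"));S=pickle.load(open("side0.pkl","rb"))
z=lambda x,y,h:atz(T,(x+.5)/4.4-.5+225,(y+.5)/4.4-.5+155,h)[:2]
rl=z(115,255,.012);bl=z(621,233,.012);rd=z(121,172,.04);bd=z(603,148,.04)
print(rl,bl,rd,bd,"pegs",z(96,325,.055),z(649,312,.055), "turq",z(308,195,.03))
for n,d in(("T",T),("S",S)):
    print(n)
    try: rel(d,"red",rl,rd,0)
    except Exception as e:print(e)
    try: rel(d,"blue",bl,bd,17)
    except Exception as e:print(e)
E
```

```text
[0.55724882 0.18869111] [ 0.57047285 -0.15997537] [0.61050927 0.18170702] [ 0.62524744 -0.14563778] pegs [0.50545007 0.1950963 ] [ 0.51180128 -0.17225248] turq [0.59552965 0.05530144]
T
red line [0.5575 0.1546] yaw -4.24 len 0.030 n13 drum [0.6136 0.1831] yaw 2.26 z 0.0324 len 0.079 n368 rms 0.0030 REL mm x 53.9 y 32.6
blue line [ 0.5703 -0.158 ] yaw 16.91 len 0.096 n22 drum [ 0.6283 -0.1463] yaw 16.07 z 0.0327 len 0.080 n361 rms 0.0027 REL mm x 58.9 y -5.7
S
red line [0.5626 0.1819] yaw 20.62 len 0.094 n19 drum [0.6104 0.1835] yaw 1.02 z 0.0296 len 0.084 n296 rms 0.0044 REL mm x 45.3 y -15.4
blue line [ 0.5738 -0.1612] yaw 28.25 len 0.099 n29 drum [ 0.6263 -0.1474] yaw 16.53 z 0.0298 len 0.079 n433 rms 0.0032 REL mm x 52.7 y -12.7
```

Run:
```python
from h import *
import pickle
T=pickle.load(open("top0.pkl","rb"));S=pickle.load(open("side0.pkl","rb"))
def pk(d,s,o,a,b):
    A,B=[atz(d,(x+.5)/s-.5+o[0],(y+.5)/s-.5+o[1],.012)[:2] for x,y in(a,b)]
    v=A-B;print((A+B)/2,"len",np.linalg.norm(v),"yaw",np.degrees(np.arctan2(-v[0],v[1])))
pk(T,4.4,(225,155),(38,255),(192,255));pk(S,4,(235,155),(182,103),(243,176))
pk(T,4.4,(225,155),(551,255),(692,211));pk(S,4,(235,155),(422,380),(545,456))
# board long edges (top), as yaw check
for a,b in(((42,55),(36,458)),((487,66),(609,450)),((634,24),(757,403))):
    A,B=[atz(T,(x+.5)/4.4+224.5,(y+.5)/4.4+154.5,.012)[:2] for x,y in(a,b)];v=A-B;print("board",np.linalg.norm(v),np.degrees(np.arctan2(v[1],v[0])))
```

```text
[0.55724328 0.1887457 ] len 0.10611363094123871 yaw -0.29887982083514963
[0.55641597 0.18676073] len 0.10332287664429762 yaw -1.2053286568625885
[ 0.57050872 -0.1604767 ] len 0.102901097441986 yaw 16.960688742472367
[ 0.57017331 -0.16163142] len 0.10327333993042691 yaw 17.09598687498516
board 0.2794050210468797 0.19452796878349055
board 0.2785070559523514 16.600488147279904
board 0.2769644223600956 16.39592898398335
```

Hand-picked lines agree between the cameras to about 2 mm: red at (0.557, 0.188) with yaw 0°, blue at (0.570, -0.161) with yaw 16.8°. The red drum is about 55 mm out. I'll move above it with the fingers shut, tool y along the roll direction.

Request:
servo_tool:
  targets:
    - {"xyz": [-0.011, 0.039, 0], "twist": [0, 0, -0.05], "jaw": 0}
    - {"xyz": [-0.022, 0.079, 0], "twist": [0, 0, -0.1], "jaw": 0}
    - {"xyz": [-0.033, 0.119, 0], "twist": [0, 0, -0.15], "jaw": 0}
    - {"xyz": [-0.044, 0.159, 0], "twist": [0, 0, -0.2], "jaw": 0}
    - {"xyz": [-0.056, 0.199, 0], "twist": [0, 0, -0.25], "jaw": 0}
    - {"xyz": [-0.067, 0.239, 0], "twist": [0, 0, -0.3], "jaw": 0}
    - {"xyz": [-0.078, 0.279, 0], "twist": [0, 0, -0.35], "jaw": 0}
    - {"xyz": [-0.089, 0.318, 0], "twist": [0, 0, -0.4], "jaw": 0}
    - {"xyz": [-0.101, 0.358, 0], "twist": [0, 0, -0.457], "jaw": 0}
    - {"xyz": [-0.112, 0.397, 0.02], "twist": [0, 0, -0.457], "jaw": 0}
    - {"xyz": [-0.124, 0.436, 0.035], "twist": [0, 0, -0.457], "jaw": 0}
    - {"xyz": [-0.136, 0.476, 0.05], "twist": [0, 0, -0.457], "jaw": 0}

```text
clock: 1.1
tcp_pos: [0.6162, 0.1876, 0.1602]
orientation: [-0.0, 0.707, 0.707, -0.0]
wrist_force: [-0.1, 0.5, -0.2]
finger_gap: -0.0001
```

Request:
servo_tool:
  targets:
    - {"xyz": [0, 0, 0.02], "jaw": 0}
    - {"xyz": [0, 0, 0.04], "jaw": 0}
    - {"xyz": [0, 0, 0.06], "jaw": 0}
    - {"xyz": [0, 0, 0.075], "jaw": 0}
    - {"xyz": [0, 0, 0.085], "jaw": 0}
    - {"xyz": [0, 0, 0.09], "jaw": 0}
    - {"xyz": [0, 0, 0.09], "jaw": 0}
    - {"xyz": [0, 0, 0.09], "jaw": 0}

```text
schema error: expected keys xyz, twist, jaw
```

Run:
```python
from h import *
s=env.get_state();print({k:np.round(s[k],4) for k in("clock","tcp_pos","orientation","wrist_force","finger_gap")})
d=cam("side");save(d,"pics/side1.png",(255,130,405,230),5)
```

```text
{'clock': np.float64(1.1), 'tcp_pos': array([0.6162, 0.1876, 0.1602]), 'orientation': array([-2.000e-04,  7.071e-01,  7.071e-01, -2.000e-04]), 'wrist_force': array([-0.128 ,  0.5231, -0.1885]), 'finger_gap': np.float64(-0.0001)}
```

View pics/side1.png

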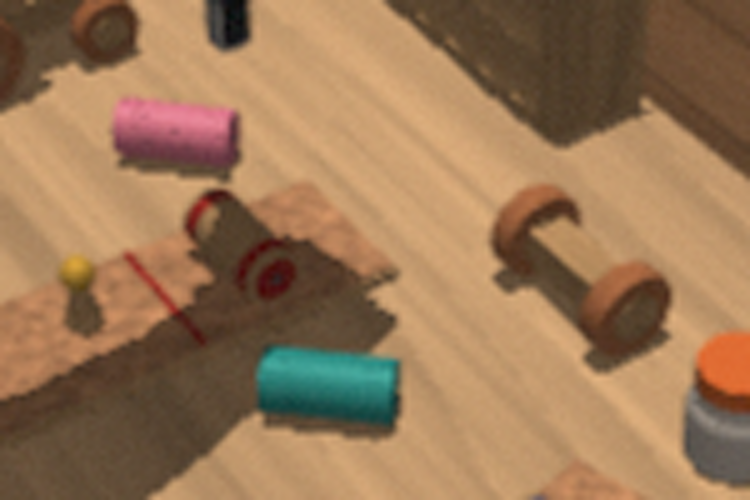

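The arm is above the drum, with the fingertip at (228,25) in the crop, and the drum is undisturbed. Descending to just above its top.

Request:
servo_tool:
  targets:
    - {"xyz": [0, 0, 0.025], "twist": [0, 0, 0], "jaw": 0}
    - {"xyz": [0, 0, 0.05], "twist": [0, 0, 0], "jaw": 0}
    - {"xyz": [0, 0, 0.075], "twist": [0, 0, 0], "jaw": 0}
    - {"xyz": [0, 0, 0.09], "twist": [0, 0, 0], "jaw": 0}
    - {"xyz": [0, 0, 0.099], "twist": [0, 0, 0], "jaw": 0}
    - {"xyz": [0, 0, 0.099], "twist": [0, 0, 0], "jaw": 0}
    - {"xyz": [0, 0, 0.099], "twist": [0, 0, 0], "jaw": 0}
    - {"xyz": [0, 0, 0.099], "twist": [0, 0, 0], "jaw": 0}

```text
clock: 1.82
tcp_pos: [0.6161, 0.1896, 0.0636]
orientation: [0.001, 0.707, 0.707, 0.001]
wrist_force: [-0.7, 0.5, 0.6]
finger_gap: 0.0002
```

Request:
servo_tool:
  targets:
    - {"xyz": [0, 0, 0.002], "twist": [0, 0, 0], "jaw": 0}
    - {"xyz": [0, 0, 0.004], "twist": [0, 0, 0], "jaw": 0}
    - {"xyz": [0, 0, 0.006], "twist": [0, 0, 0], "jaw": 0}
    - {"xyz": [0, 0, 0.006], "twist": [0, 0, 0], "jaw": 0}
    - {"xyz": [0, 0, 0.006], "twist": [0, 0, 0], "jaw": 0}

```text
clock: 2.23
tcp_pos: [0.6152, 0.1893, 0.0563]
orientation: [-0.0, 0.707, 0.707, 0.0]
wrist_force: [0.0, -0.1, 0.0]
finger_gap: -0.0001
```

Request:
servo_tool:
  targets:
    - {"xyz": [-0.005, 0.005, 0], "twist": [0, 0, 0], "jaw": 0}
    - {"xyz": [-0.005, 0.005, 0.0015], "twist": [0, 0, 0], "jaw": 0}
    - {"xyz": [-0.005, 0.005, 0.003], "twist": [0, 0, 0], "jaw": 0}
    - {"xyz": [-0.005, 0.005, 0.004], "twist": [0, 0, 0], "jaw": 0}
    - {"xyz": [-0.005, 0.005, 0.004], "twist": [0, 0, 0], "jaw": 0}
    - {"xyz": [-0.005, 0.005, 0.004], "twist": [0, 0, 0], "jaw": 0}

```text
clock: 2.73
tcp_pos: [0.6201, 0.1842, 0.052]
orientation: [-0.0, 0.707, 0.707, -0.0]
wrist_force: [1.4, 0.1, 0.2]
finger_gap: 0.0
```

Request:
servo_tool:
  targets:
    - {"xyz": [0, 0, 0.0005], "twist": [0, 0, 0], "jaw": 0}
    - {"xyz": [0, 0, 0.001], "twist": [0, 0, 0], "jaw": 0}
    - {"xyz": [0, 0, 0.001], "twist": [0, 0, 0], "jaw": 0}
    - {"xyz": [0, 0, 0.001], "twist": [0, 0, 0], "jaw": 0}

```text
clock: 3.07
tcp_pos: [0.6202, 0.1843, 0.0513]
orientation: [-0.0, 0.707, 0.707, 0.0]
wrist_force: [0.4, 0.3, 0.2]
finger_gap: -0.0002
```

Request:
servo_tool:
  targets:
    - {"xyz": [0, 0, 0.0005], "twist": [0, 0, 0], "jaw": 0}
    - {"xyz": [0, 0, 0.001], "twist": [0, 0, 0], "jaw": 0}
    - {"xyz": [0, 0, 0.001], "twist": [0, 0, 0], "jaw": 0}

```text
clock: 3.32
tcp_pos: [0.6202, 0.1843, 0.0501]
orientation: [-0.0, 0.707, 0.707, -0.0]
wrist_force: [0.0, -0.6, -0.1]
finger_gap: -0.0004
```

Run:
```python
from h import *
F=[]
d=None
for i in range(4):
    d=cam("side" if i%2 else "top"); F.append(env.get_state()["wrist_force"])
    (save(d,"pics/side2.png",(270,140,350,220),6) if i==1 else None)
print(np.round(F,2),env.get_state()["tcp_pos"])
```

```text
[[-0.15  0.27  0.16]
 [-0.81  0.04 -0.39]
 [ 0.15 -0.8   0.44]
 [-0.68  0.34 -0.23]] [0.62028092 0.1842517  0.0502791 ]
```

View pics/side2.png

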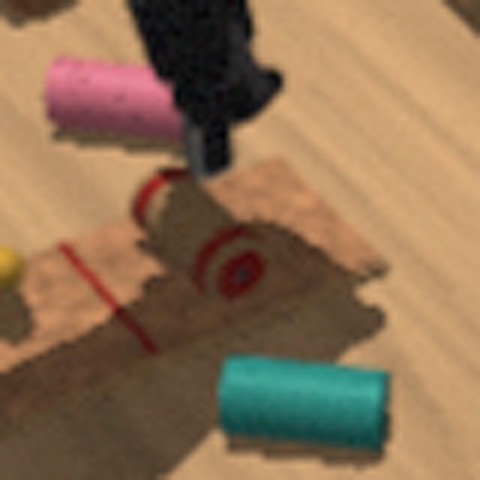

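The side crop shows the tip's lower end at (205,175), behind the drum's far upper edge. The near end face centre is at (240,272), so I'll check both offsets.

Run:
```python
from h import *
S=cam("side");f=lambda u,v,z:atz(S,270+(u+.5)/6-.5,140+(v+.5)/6-.5,z)
print("face",f(240,272,.032)," tip",f(205,178,.050),f(193,170,.05),f(228,170,.05))
print("line ends",f(65,243,.012),f(155,351,.012))
print("apex of near band",f(232,222,.052))
print("drum fit S",drum(S,np.array([.611,.183]),0))
```

```text
face [0.61342133 0.1454101  0.032     ]  tip [0.62713161 0.20255352 0.05      ] [0.6252837 0.21198   0.05     ] [0.64062637 0.20153504 0.05      ]
line ends [0.55896948 0.23917168 0.012     ] [0.55665173 0.13718827 0.012     ]
apex of near band [0.61920378 0.16112939 0.052     ]
drum fit S (array([0.61047506, 0.18228413]), np.float64(1.2902088290129397), np.float64(0.029352793887478416), np.float64(0.08177549482942201), 290, np.float64(0.004266096134305276))
```

The tip is on the falling far side of the drum (offset about 7 mm), so its flat face is narrow. I'll probe again over the crown.

Request:
servo_tool:
  targets:
    - {"xyz": [0, 0, -0.003], "twist": [0, 0, 0], "jaw": 0}
    - {"xyz": [0, 0, -0.005], "twist": [0, 0, 0], "jaw": 0}
    - {"xyz": [0, -0.004, -0.005], "twist": [0, 0, 0], "jaw": 0}
    - {"xyz": [0, -0.007, -0.004], "twist": [0, 0, 0], "jaw": 0}
    - {"xyz": [0, -0.007, -0.003], "twist": [0, 0, 0], "jaw": 0}
    - {"xyz": [0, -0.007, -0.002], "twist": [0, 0, 0], "jaw": 0}
    - {"xyz": [0, -0.007, -0.002], "twist": [0, 0, 0], "jaw": 0}

```text
clock: 4.15
tcp_pos: [0.613, 0.1842, 0.0519]
orientation: [-0.0, 0.707, 0.707, -0.0]
wrist_force: [0.3, -0.3, 0.5]
finger_gap: -0.0
```

Request:
servo_tool:
  targets:
    - {"xyz": [0, 0, 0.0005], "twist": [0, 0, 0], "jaw": 0}
    - {"xyz": [0, 0, 0.001], "twist": [0, 0, 0], "jaw": 0}
    - {"xyz": [0, 0, 0.001], "twist": [0, 0, 0], "jaw": 0}

```text
clock: 4.4
tcp_pos: [0.6133, 0.1843, 0.0511]
orientation: [-0.0, 0.707, 0.707, -0.0]
wrist_force: [-0.2, 0.2, 0.5]
finger_gap: -0.0001
```

Request:
servo_tool:
  targets:
    - {"xyz": [0, 0, 0.0005], "twist": [0, 0, 0], "jaw": 0}
    - {"xyz": [0, 0, 0.001], "twist": [0, 0, 0], "jaw": 0}
    - {"xyz": [0, 0, 0.001], "twist": [0, 0, 0], "jaw": 0}

```text
clock: 4.65
tcp_pos: [0.6133, 0.1843, 0.0501]
orientation: [-0.0, 0.707, 0.707, -0.0]
wrist_force: [0.4, -0.4, -0.3]
finger_gap: 0.0001
```

Request:
servo_tool:
  targets:
    - {"xyz": [0, 0, 0.0005], "twist": [0, 0, 0], "jaw": 0}
    - {"xyz": [0, 0, 0.001], "twist": [0, 0, 0], "jaw": 0}
    - {"xyz": [0, 0, 0.001], "twist": [0, 0, 0], "jaw": 0}

```text
clock: 4.9
tcp_pos: [0.6132, 0.1843, 0.0491]
orientation: [-0.0, 0.707, 0.707, -0.0]
wrist_force: [-0.0, 0.1, 0.4]
finger_gap: 0.0001
```

Request:
servo_tool:
  targets:
    - {"xyz": [0, 0, 0.0005], "twist": [0, 0, 0], "jaw": 0}
    - {"xyz": [0, 0, 0.001], "twist": [0, 0, 0], "jaw": 0}
    - {"xyz": [0, 0, 0.001], "twist": [0, 0, 0], "jaw": 0}

```text
clock: 5.15
tcp_pos: [0.6132, 0.1842, 0.0481]
orientation: [-0.0, 0.707, 0.707, -0.0]
wrist_force: [-1.0, -0.7, 0.3]
finger_gap: 0.0002
```

Run:
```python
from h import *
d=cam("side");save(d,"pics/side3.png",(270,140,350,220),7)
t=cam("top");print(drum(d,np.array([.611,.183]),0));save(t,"pics/t3.png",(225,160,305,240),7)
print(env.get_state()["wrist_force"])
c=cv2.hconcat([cv2.imread("pics/side3.png")[:,:400],cv2.imread("pics/t3.png")[:,:400]]);cv2.imwrite("pics/c3.png",c)
```

```text
(array([0.61063813, 0.18266112]), np.float64(1.670429403124452), np.float64(0.029413908786508392), np.float64(0.08239958880593239), 283, np.float64(0.004354392784454202))
[-0.24348521 -0.19835295 -0.06935839]
```

View pics/c3.png

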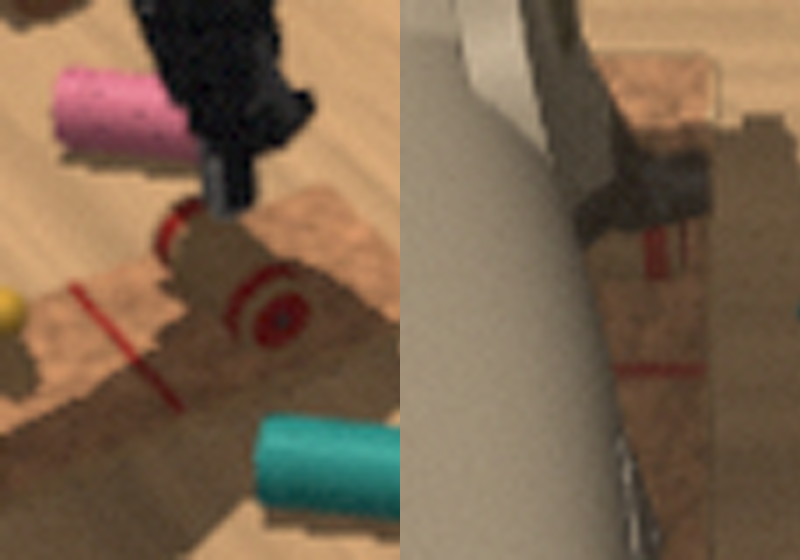

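The tip looks higher in the image than its reported position, so I'll check it against depth.

Run:
```python
from h import *
d=cam("side");P,_=cloud(d);P=P.reshape(400,640,3);C=d["color"]
for v in range(160,176,1):
    print(v,[(u,int(C[v,u].max()),*(P[v,u]*1000).round().astype(int)) for u in (301,303)])
q=np.array([.6132,.1842,.0481])-d["eye"];q=d["R"].T@q;s=q/q[2];r=s[0]**2+s[1]**2;k=1+d["k1"]*r
print("TCP px",d["fx"]*s[0]*k+d["cx"],d["fy"]*s[1]*k+d["cy"],"depth",q[2])
```

```text
160 [(301, 18, np.int64(603), np.int64(169), np.int64(119)), (303, 21, np.int64(600), np.int64(151), np.int64(131))]
161 [(301, 25, np.int64(599), np.int64(162), np.int64(121)), (303, 20, np.int64(599), np.int64(150), np.int64(128))]
162 [(301, 35, np.int64(601), np.int64(167), np.int64(112)), (303, 16, np.int64(599), np.int64(149), np.int64(126))]
163 [(301, 58, np.int64(604), np.int64(172), np.int64(104)), (303, 18, np.int64(119), np.int64(-773), np.int64(924))]
164 [(301, 60, np.int64(603), np.int64(172), np.int64(101)), (303, 21, np.int64(609), np.int64(170), np.int64(100))]
165 [(301, 63, np.int64(603), np.int64(171), np.int64(98)), (303, 22, np.int64(608), np.int64(169), np.int64(97))]
166 [(301, 59, np.int64(604), np.int64(175), np.int64(91)), (303, 20, np.int64(609), np.int64(170), np.int64(92))]
167 [(301, 59, np.int64(604), np.int64(176), np.int64(87)), (303, 23, np.int64(606), np.int64(166), np.int64(92))]
168 [(301, 64, np.int64(604), np.int64(176), np.int64(83)), (303, 19, np.int64(608), np.int64(170), np.int64(85))]
169 [(301, 66, np.int64(606), np.int64(179), np.int64(76)), (303, 24, np.int64(607), np.int64(169), np.int64(82))]
170 [(301, 67, np.int64(604), np.int64(176), np.int64(75)), (303, 62, np.int64(609), np.int64(172), np.int64(75))]
171 [(301, 81, np.int64(601), np.int64(172), np.int64(75)), (303, 88, np.int64(627), np.int64(208), np.int64(40))]
172 [(301, 83, np.int64(613), np.int64(196), np.int64(50)), (303, 82, np.int64(621), np.int64(196), np.int64(46))]
173 [(301, 85, np.int64(611), np.int64(192), np.int64(49)), (303, 80, np.int64(616), np.int64(189), np.int64(49))]
174 [(301, 83, np.int64(608), np.int64(186), np.int64(50)), (303, 79, np.int64(614), np.int64(184), np.int64(49))]
175 [(301, 84, np.int64(606), np.int64(184), np.int64(49)), (303, 83, np.int64(612), np.int64(181), np.int64(48))]
TCP px 302.90095234799776 174.33661283092283 depth 1.3833189914322117
```

Depth puts the real fingertip about 18–20 mm above the reported TCP. The reported height clearly can't be trusted for contact, so I'll descend by force instead.

Request:
servo_tool:
  targets:
    - {"xyz": [0, 0, 0.002], "twist": [0, 0, 0], "jaw": 0}
    - {"xyz": [0, 0, 0.004], "twist": [0, 0, 0], "jaw": 0}
    - {"xyz": [0, 0, 0.006], "twist": [0, 0, 0], "jaw": 0}
    - {"xyz": [0, 0, 0.008], "twist": [0, 0, 0], "jaw": 0}
    - {"xyz": [0, 0, 0.009], "twist": [0, 0, 0], "jaw": 0}
    - {"xyz": [0, 0, 0.009], "twist": [0, 0, 0], "jaw": 0}

```text
clock: 5.8
tcp_pos: [0.613, 0.1842, 0.0388]
orientation: [-0.0, 0.707, 0.707, -0.0]
wrist_force: [-0.1, -0.2, -0.1]
finger_gap: -0.0
```

Run:
```python
from h import *
d=cam("side");P,_=cloud(d);P=P.reshape(400,640,3);C=d["color"]
for v in range(169,177): print(v,[(u,int(C[v,u].max()),*(P[v,u]*1000).round().astype(int).tolist()) for u in (300,302,304)])
print(env.get_state()["wrist_force"])
```

```text
169 [(300, 66, 601, 177, 80), (302, 38, 606, 173, 80), (304, 16, 610, 168, 81)]
170 [(300, 64, 601, 178, 75), (302, 40, 603, 169, 80), (304, 24, 612, 172, 74)]
171 [(300, 69, 600, 177, 72), (302, 33, 603, 169, 76), (304, 28, 611, 170, 72)]
172 [(300, 75, 601, 178, 67), (302, 52, 605, 173, 69), (304, 51, 610, 169, 69)]
173 [(300, 86, 600, 177, 65), (302, 76, 604, 171, 67), (304, 78, 618, 185, 50)]
174 [(300, 84, 606, 190, 49), (302, 85, 610, 184, 51), (304, 82, 616, 182, 49)]
175 [(300, 85, 604, 187, 48), (302, 83, 609, 182, 49), (304, 83, 614, 178, 49)]
176 [(300, 83, 601, 180, 50), (302, 85, 607, 179, 48), (304, 82, 611, 173, 50)]
[ 0.08407556 -0.34675868 -0.11680412]
```

Request:
servo_tool:
  targets:
    - {"xyz": [0, 0, 0.002], "twist": [0, 0, 0], "jaw": 0}
    - {"xyz": [0, 0, 0.004], "twist": [0, 0, 0], "jaw": 0}
    - {"xyz": [0, 0, 0.005], "twist": [0, 0, 0], "jaw": 0}
    - {"xyz": [0, 0, 0.006], "twist": [0, 0, 0], "jaw": 0}
    - {"xyz": [0, 0, 0.006], "twist": [0, 0, 0], "jaw": 0}

```text
clock: 6.27
tcp_pos: [0.6131, 0.1842, 0.0329]
orientation: [-0.0, 0.707, 0.707, -0.0]
wrist_force: [0.5, 0.2, 0.8]
finger_gap: 0.0001
```

Request:
servo_tool:
  targets:
    - {"xyz": [0, 0, 0.001], "twist": [0, 0, 0], "jaw": 0}
    - {"xyz": [0, 0, 0.002], "twist": [0, 0, 0], "jaw": 0}
    - {"xyz": [0, 0, 0.002], "twist": [0, 0, 0], "jaw": 0}

```text
clock: 6.52
tcp_pos: [0.6132, 0.1843, 0.0311]
orientation: [-0.0, 0.707, 0.707, -0.0]
wrist_force: [0.2, -0.4, -0.6]
finger_gap: -0.0001
```

Request:
servo_tool:
  targets:
    - {"xyz": [0, 0, 0.001], "twist": [0, 0, 0], "jaw": 0}
    - {"xyz": [0, 0, 0.0015], "twist": [0, 0, 0], "jaw": 0}
    - {"xyz": [0, 0, 0.0015], "twist": [0, 0, 0], "jaw": 0}

```text
clock: 6.77
tcp_pos: [0.6132, 0.1842, 0.0296]
orientation: [-0.0, 0.707, 0.707, -0.0]
wrist_force: [0.9, 0.1, -0.1]
finger_gap: 0.0
```

Request:
servo_tool:
  targets:
    - {"xyz": [0, 0, 0.001], "twist": [0, 0, 0], "jaw": 0}
    - {"xyz": [0, 0, 0.0015], "twist": [0, 0, 0], "jaw": 0}
    - {"xyz": [0, 0, 0.0015], "twist": [0, 0, 0], "jaw": 0}

```text
clock: 7.02
tcp_pos: [0.6142, 0.1843, 0.0292]
orientation: [0.001, 0.707, 0.707, 0.001]
wrist_force: [-0.1, -0.3, 3.8]
finger_gap: 0.0001
```

Run:
```python
from h import *
d=cam("side");P,_=cloud(d);P=P.reshape(400,640,3);C=d["color"]
for v in range(171,180): print(v,[(u,int(C[v,u].max()),*(P[v,u]*1000).round().astype(int).tolist()) for u in (300,302,304)])
F=[]
for i in range(4): F.append(env.get_state()["wrist_force"]);env.read_camera("side")
print(np.mean(F,0))
```

```text
171 [(300, 60, 600, 176, 73), (302, 50, 604, 171, 74), (304, 20, 610, 168, 74)]
172 [(300, 63, 602, 180, 65), (302, 57, 603, 169, 72), (304, 21, 609, 168, 71)]
173 [(300, 66, 600, 177, 65), (302, 58, 606, 176, 63), (304, 26, 611, 171, 63)]
174 [(300, 72, 600, 177, 60), (302, 60, 604, 173, 61), (304, 31, 609, 168, 62)]
175 [(300, 76, 601, 181, 53), (302, 71, 605, 175, 56), (304, 62, 610, 171, 56)]
176 [(300, 85, 601, 181, 50), (302, 82, 606, 177, 50), (304, 78, 612, 176, 48)]
177 [(300, 84, 600, 180, 46), (302, 86, 604, 173, 49), (304, 83, 610, 172, 47)]
178 [(300, 87, 600, 180, 43), (302, 86, 604, 175, 44), (304, 83, 607, 166, 48)]
179 [(300, 82, 597, 175, 43), (302, 82, 599, 166, 49), (304, 83, 606, 165, 46)]
[ 0.63854275 -0.31630997  5.32560912]
```

Contact is found at a reported z of about 0.0293, with about 5 N at 1 mm of press. That means the tip sits about 22 mm above the reported TCP. First rolling stroke: 20 mm toward the line.

Request:
servo_tool:
  targets:
    - {"xyz": [0, -0.0005, 0], "twist": [0, 0, 0], "jaw": 0}
    - {"xyz": [0, -0.002, 0], "twist": [0, 0, 0], "jaw": 0}
    - {"xyz": [0, -0.0045, 0], "twist": [0, 0, 0], "jaw": 0}
    - {"xyz": [0, -0.0075, 0], "twist": [0, 0, 0], "jaw": 0}
    - {"xyz": [0, -0.0105, 0], "twist": [0, 0, 0], "jaw": 0}
    - {"xyz": [0, -0.0135, 0], "twist": [0, 0, 0], "jaw": 0}
    - {"xyz": [0, -0.0165, 0], "twist": [0, 0, 0], "jaw": 0}
    - {"xyz": [0, -0.0185, 0], "twist": [0, 0, 0], "jaw": 0}
    - {"xyz": [0, -0.0195, 0], "twist": [0, 0, 0], "jaw": 0}
    - {"xyz": [0, -0.02, 0], "twist": [0, 0, 0], "jaw": 0}
    - {"xyz": [0, -0.02, 0], "twist": [0, 0, 0], "jaw": 0}
    - {"xyz": [0, -0.02, 0], "twist": [0, 0, 0], "jaw": 0}

```text
clock: 8.27
tcp_pos: [0.5938, 0.1837, 0.029]
orientation: [0.001, 0.707, 0.707, 0.0]
wrist_force: [0.1, -2.0, 5.4]
finger_gap: -0.0001
```

Run:
```python
from h import *
d=cam("side");print(drum(d,np.array([.603,.183]),0)); print(env.get_state()["wrist_force"])
save(d,"pics/side4.png",(270,140,350,220),7)
```

```text
(array([0.60022698, 0.18127297]), np.float64(1.9787551236320606), np.float64(0.029873878920007604), np.float64(0.08239575756416175), 234, np.float64(0.005062798869124076))
[ 0.56462791 -2.67452921  5.43314917]
```

View pics/side4.png

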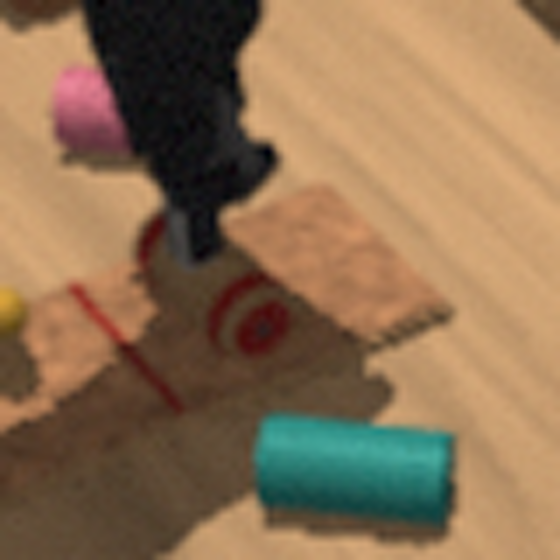

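Rolling works: the drum moved about 10 mm for a 20 mm stroke, and its end face is now at (265,325) in the crop. Re-index and make a 32 mm stroke.

Request:
servo_tool:
  targets:
    - {"xyz": [0, 0, -0.004], "twist": [0, 0, 0], "jaw": 0}
    - {"xyz": [0, 0, -0.009], "twist": [0, 0, 0], "jaw": 0}
    - {"xyz": [0, 0.008, -0.009], "twist": [0, 0, 0], "jaw": 0}
    - {"xyz": [0, 0.016, -0.009], "twist": [0, 0, 0], "jaw": 0}
    - {"xyz": [0, 0.016, -0.006], "twist": [0, 0, 0], "jaw": 0}
    - {"xyz": [0, 0.016, -0.003], "twist": [0, 0, 0], "jaw": 0}
    - {"xyz": [0, 0.016, -0.0015], "twist": [0, 0, 0], "jaw": 0}
    - {"xyz": [0, 0.016, 0], "twist": [0, 0, 0], "jaw": 0}
    - {"xyz": [0, 0.016, 0], "twist": [0, 0, 0], "jaw": 0}

```text
clock: 9.07
tcp_pos: [0.6103, 0.1842, 0.0291]
orientation: [0.001, 0.707, 0.707, 0.001]
wrist_force: [1.5, -0.4, 5.4]
finger_gap: 0.0001
```

Request:
servo_tool:
  targets:
    - {"xyz": [0, -0.001, 0], "twist": [0, 0, 0], "jaw": 0}
    - {"xyz": [0, -0.004, 0], "twist": [0, 0, 0], "jaw": 0}
    - {"xyz": [0, -0.008, 0], "twist": [0, 0, 0], "jaw": 0}
    - {"xyz": [0, -0.0125, 0], "twist": [0, 0, 0], "jaw": 0}
    - {"xyz": [0, -0.017, 0], "twist": [0, 0, 0], "jaw": 0}
    - {"xyz": [0, -0.0215, 0], "twist": [0, 0, 0], "jaw": 0}
    - {"xyz": [0, -0.026, 0], "twist": [0, 0, 0], "jaw": 0}
    - {"xyz": [0, -0.0295, 0], "twist": [0, 0, 0], "jaw": 0}
    - {"xyz": [0, -0.0315, 0], "twist": [0, 0, 0], "jaw": 0}
    - {"xyz": [0, -0.032, 0], "twist": [0, 0, 0], "jaw": 0}
    - {"xyz": [0, -0.032, 0], "twist": [0, 0, 0], "jaw": 0}

```text
clock: 9.98
tcp_pos: [0.5775, 0.1833, 0.0289]
orientation: [0.001, 0.707, 0.707, -0.0]
wrist_force: [0.2, -2.7, 5.8]
finger_gap: 0.0001
```

Run:
```python
from h import *
d=cam("side");print(drum(d,np.array([.587,.183]),0)); print(env.get_state()["wrist_force"])
```

```text
(array([0.58428828, 0.18139458]), np.float64(2.3877906160450224), np.float64(0.028895612385557046), np.float64(0.08242678104236566), 235, np.float64(0.004957638132850911))
[ 0.80221102 -3.24218989  5.40586626]
```

Request:
servo_tool:
  targets:
    - {"xyz": [0, 0, -0.004], "twist": [0, 0, 0], "jaw": 0}
    - {"xyz": [0, 0, -0.009], "twist": [0, 0, 0], "jaw": 0}
    - {"xyz": [0, 0.008, -0.009], "twist": [0, 0, 0], "jaw": 0}
    - {"xyz": [0, 0.016, -0.009], "twist": [0, 0, 0], "jaw": 0}
    - {"xyz": [0, 0.016, -0.006], "twist": [0, 0, 0], "jaw": 0}
    - {"xyz": [0, 0.016, -0.003], "twist": [0, 0, 0], "jaw": 0}
    - {"xyz": [0, 0.016, -0.0015], "twist": [0, 0, 0], "jaw": 0}
    - {"xyz": [0, 0.016, 0], "twist": [0, 0, 0], "jaw": 0}
    - {"xyz": [0, 0.016, 0], "twist": [0, 0, 0], "jaw": 0}

```text
clock: 10.78
tcp_pos: [0.5943, 0.1843, 0.0292]
orientation: [0.001, 0.707, 0.707, 0.001]
wrist_force: [-0.7, -0.8, 4.9]
finger_gap: 0.0001
```

Request:
servo_tool:
  targets:
    - {"xyz": [0, -0.001, 0], "twist": [0, 0, 0], "jaw": 0}
    - {"xyz": [0, -0.004, 0], "twist": [0, 0, 0], "jaw": 0}
    - {"xyz": [0, -0.008, 0], "twist": [0, 0, 0], "jaw": 0}
    - {"xyz": [0, -0.0125, 0], "twist": [0, 0, 0], "jaw": 0}
    - {"xyz": [0, -0.017, 0], "twist": [0, 0, 0], "jaw": 0}
    - {"xyz": [0, -0.0215, 0], "twist": [0, 0, 0], "jaw": 0}
    - {"xyz": [0, -0.026, 0], "twist": [0, 0, 0], "jaw": 0}
    - {"xyz": [0, -0.0295, 0], "twist": [0, 0, 0], "jaw": 0}
    - {"xyz": [0, -0.0315, 0], "twist": [0, 0, 0], "jaw": 0}
    - {"xyz": [0, -0.032, 0], "twist": [0, 0, 0], "jaw": 0}
    - {"xyz": [0, -0.032, 0], "twist": [0, 0, 0], "jaw": 0}

```text
clock: 11.7
tcp_pos: [0.5615, 0.1833, 0.029]
orientation: [0.001, 0.707, 0.707, -0.0]
wrist_force: [-0.8, -3.4, 5.8]
finger_gap: -0.0002
```

Request:
servo_tool:
  targets:
    - {"xyz": [0, 0, -0.005], "twist": [0, 0, 0], "jaw": 0}
    - {"xyz": [0, 0, -0.015], "twist": [0, 0, 0], "jaw": 0}
    - {"xyz": [0, 0, -0.035], "twist": [0, 0, 0], "jaw": 0}
    - {"xyz": [0, 0.03, -0.06], "twist": [0, 0, 0], "jaw": 0}
    - {"xyz": [0, 0.06, -0.08], "twist": [0, 0, 0], "jaw": 0}
    - {"xyz": [0, 0.08, -0.08], "twist": [0, 0, 0], "jaw": 0}
    - {"xyz": [0, 0.08, -0.08], "twist": [0, 0, 0], "jaw": 0}

```text
clock: 12.28
tcp_pos: [0.6463, 0.1843, 0.1104]
orientation: [0.002, 0.707, 0.707, 0.003]
wrist_force: [0.8, -0.2, -0.5]
finger_gap: -0.0002
```

Run:
```python
from h import *
d=cam("side");print(drum(d,np.array([.571,.183]),0)); print(env.get_state()["tcp_pos"])
save(d,"pics/side5.png",(255,155,345,230),8)
import pickle;pickle.dump(d,open("s5.pkl","wb"))
```

```text
(array([0.56769259, 0.17981317]), np.float64(1.932030483528934), np.float64(0.02925789125341367), np.float64(0.080140264118961), 292, np.float64(0.004365241126925551))
[0.64324368 0.18430589 0.1089283 ]
```

View pics/side5.png

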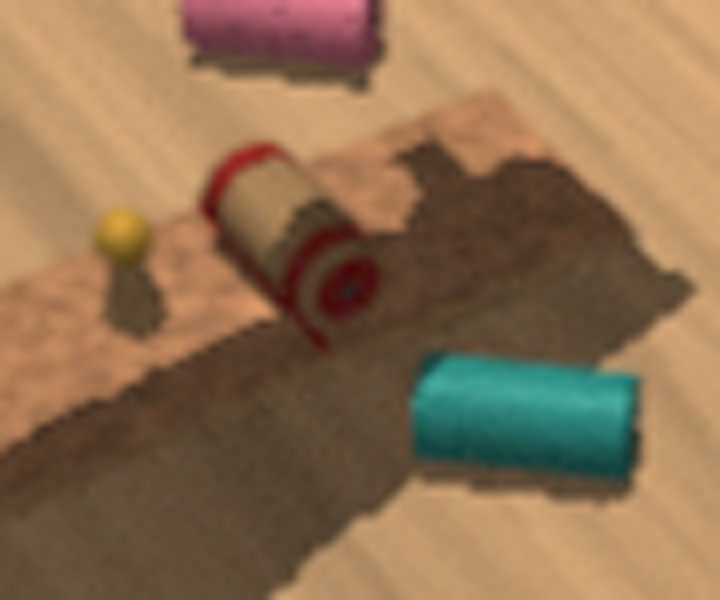

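The drum is now close to the line: its near face centre is at (347,288) and the exposed red line end at (325,345). I'll fit its pose from the silhouette edges, and refit the starting pictures the same way.

```bash
cat >> h.py <<'E'
def sil(d,s,o,A,B,face,x0,zc=.032):
    """pose from silhouette picks: A edge with smaller x, B edge with larger x, face = centre of -y end face or None"""
    e=np.array(d["eye"]);rr=lambda p:(lambda r:r/np.linalg.norm(r))(ray(d,(p[0]+.5)/s-.5+o[0],(p[1]+.5)/s-.5+o[1]))
    def f(x):
        a=np.array([-np.sin(x[2]),np.cos(x[2]),0]);c=np.array([x[0],x[1],zc]);out=[]
        for p in list(A)+list(B):
            n=np.cross(rr(p),a);n/=np.linalg.norm(n);out.append(abs((e-c)@n)-.02)
        if face is not None:
            r=rr(face);q=c-.04*a-e;v=q-r*(q@r);out+=list(v)
        return np.array(out)
    S=least_squares(f,x0,x_scale=[.01,.01,.02]);return S.x[:2].round(4),np.degrees(S.x[2]).round(2),(S.fun*1e3).round(1)
E
python3 - <<'E'
from h import *
import pickle
d=pickle.load(open("s5.pkl","rb"))
print("now",sil(d,8,(255,155),[(206,210),(245,258),(283,300)],[(290,152),(330,196),(365,235)],(347,288),[.57,.18,0]))
S=pickle.load(open("side0.pkl","rb"));T=pickle.load(open("top0.pkl","rb"))
print("start side",sil(S,4,(235,155),[(230,85),(273,132)],[(269,58),(314,98)],(302,122),[.612,.183,0]))
print("start blue side",sil(S,4,(235,155),[(484,342),(555,392)],[(518,299),(595,346)],(584,377),[.627,-.147,.3]))
# top: no face
print("start top",sil(T,4.4,(225,155),[(70,206),(165,203)],[(70,144),(160,140)],None,[.612,.183,0]))
print("start blue top",sil(T,4.4,(225,155),[(568,190),(655,165)],[(550,132),(645,106)],None,[.627,-.147,.3]))
# fits without saturated f_scale, top
for c,y in(((.612,.183),2),((.628,-.146),16)): print(drum(T,np.array(c),y))
E
```

```text
now (array([0.5693, 0.1823]), np.float64(0.06), array([-0.3,  0.7,  0.5,  0.3,  0. , -0.3, -0.8, -0. , -0.4]))
start side (array([0.6124, 0.1833]), np.float64(1.78), array([-1.3,  0.8, -1.4,  0.4, -0.5, -0. , -0.3]))
start blue side (array([ 0.628, -0.145]), np.float64(13.04), array([-1.2, -0.3, -1.4,  0.6,  0.5,  0.1,  0.4]))
start top (array([0.5995, 0.5412]), np.float64(1.85), array([1.1, 1.5, 1.1, 1.5]))
start blue top (array([ 0.6394, -0.1944]), np.float64(15.48), array([0.7, 0.4, 0.7, 0.4]))
(array([0.61362205, 0.18313083]), np.float64(2.2583208187578907), np.float64(0.03235598700646932), np.float64(0.07896103646075286), 368, np.float64(0.0030024331859707753))
(array([ 0.62829714, -0.14627135]), np.float64(16.069884797288413), np.float64(0.03272268347346809), np.float64(0.0795284900135405), 361, np.float64(0.0027408080861617526))
```

Position agrees: the drum is at x = 0.5693 by silhouette and 0.570 by dead reckoning, so 12.5 mm remain. I'll make the final red stroke of 25 mm.

Request:
servo_tool:
  targets:
    - {"xyz": [-0.004, -0.03, 0.01], "twist": [0, 0, 0], "jaw": 0}
    - {"xyz": [-0.008, -0.055, 0.035], "twist": [0, 0, 0], "jaw": 0}
    - {"xyz": [-0.008, -0.067, 0.055], "twist": [0, 0, 0], "jaw": 0}
    - {"xyz": [-0.008, -0.067, 0.066], "twist": [0, 0, 0], "jaw": 0}
    - {"xyz": [-0.008, -0.067, 0.072], "twist": [0, 0, 0], "jaw": 0}
    - {"xyz": [-0.008, -0.067, 0.075], "twist": [0, 0, 0], "jaw": 0}
    - {"xyz": [-0.008, -0.067, 0.077], "twist": [0, 0, 0], "jaw": 0}
    - {"xyz": [-0.008, -0.067, 0.0785], "twist": [0, 0, 0], "jaw": 0}
    - {"xyz": [-0.008, -0.067, 0.08], "twist": [0, 0, 0], "jaw": 0}
    - {"xyz": [-0.008, -0.067, 0.08], "twist": [0, 0, 0], "jaw": 0}

```text
clock: 13.17
tcp_pos: [0.5759, 0.1764, 0.0293]
orientation: [0.001, 0.707, 0.707, 0.001]
wrist_force: [-0.4, -0.6, 1.2]
finger_gap: 0.0002
```

Request:
servo_tool:
  targets:
    - {"xyz": [0, -0.001, 0], "twist": [0, 0, 0], "jaw": 0}
    - {"xyz": [0, -0.0035, 0], "twist": [0, 0, 0], "jaw": 0}
    - {"xyz": [0, -0.007, 0], "twist": [0, 0, 0], "jaw": 0}
    - {"xyz": [0, -0.0105, 0], "twist": [0, 0, 0], "jaw": 0}
    - {"xyz": [0, -0.014, 0], "twist": [0, 0, 0], "jaw": 0}
    - {"xyz": [0, -0.0175, 0], "twist": [0, 0, 0], "jaw": 0}
    - {"xyz": [0, -0.0205, 0], "twist": [0, 0, 0], "jaw": 0}
    - {"xyz": [0, -0.023, 0], "twist": [0, 0, 0], "jaw": 0}
    - {"xyz": [0, -0.0245, 0], "twist": [0, 0, 0], "jaw": 0}
    - {"xyz": [0, -0.025, 0], "twist": [0, 0, 0], "jaw": 0}
    - {"xyz": [0, -0.025, 0], "twist": [0, 0, 0], "jaw": 0}
    - {"xyz": [0, -0.025, 0], "twist": [0, 0, 0], "jaw": 0}

```text
clock: 14.17
tcp_pos: [0.5495, 0.1757, 0.0291]
orientation: [0.001, 0.707, 0.707, 0.0]
wrist_force: [0.3, -1.5, 6.0]
finger_gap: -0.0004
```

Request:
servo_tool:
  targets:
    - {"xyz": [0, 0, -0.004], "twist": [0, 0, 0], "jaw": 0}
    - {"xyz": [0, 0, -0.012], "twist": [0, 0, 0], "jaw": 0}
    - {"xyz": [0, 0, -0.04], "twist": [0, 0, 0], "jaw": 0}
    - {"xyz": [-0.03, 0.008, -0.065], "twist": [0, 0, 0], "jaw": 0}
    - {"xyz": [-0.068, 0.018, -0.08], "twist": [0, 0, -0.04], "jaw": 0}
    - {"xyz": [-0.107, 0.028, -0.08], "twist": [0, 0, -0.09], "jaw": 0}
    - {"xyz": [-0.146, 0.038, -0.08], "twist": [0, 0, -0.14], "jaw": 0}
    - {"xyz": [-0.185, 0.048, -0.08], "twist": [0, 0, -0.19], "jaw": 0}
    - {"xyz": [-0.224, 0.058, -0.08], "twist": [0, 0, -0.24], "jaw": 0}
    - {"xyz": [-0.262, 0.068, -0.08], "twist": [0, 0, -0.293], "jaw": 0}
    - {"xyz": [-0.3, 0.078, -0.08], "twist": [0, 0, -0.293], "jaw": 0}
    - {"xyz": [-0.321, 0.084, -0.08], "twist": [0, 0, -0.293], "jaw": 0}

```text
clock: 15.17
tcp_pos: [0.6338, -0.1489, 0.1085]
orientation: [0.001, 0.597, 0.802, -0.0]
wrist_force: [0.1, 0.3, 0.6]
finger_gap: -0.0
```

Run:
```python
from h import *
import pickle
t=cam("top");s=cam("side");pickle.dump((t,s),open("r6.pkl","wb"))
c=np.array([.557,.182])
print(drum(t,c,1),"\n",drum(s,c,1)); st=env.get_state();print(st["tcp_pos"],st["orientation"],st["clock"])
save(t,"pics/t6.png",(230,165,275,265),8);save(s,"pics/s6.png",(255,155,325,230),8)
a=cv2.imread("pics/t6.png")[:600];b=cv2.imread("pics/s6.png")[:600,:440];cv2.imwrite("pics/c6.png",cv2.hconcat([a,b]));print(a.shape,b.shape)
```

```text
(array([0.55708916, 0.18162683]), np.float64(1.999832329029489), np.float64(0.032498403058923764), np.float64(0.07925556283133321), 374, np.float64(0.0053353860004324944)) 
 (array([0.55418116, 0.18102972]), np.float64(2.8196966339987473), np.float64(0.029450926023297984), np.float64(0.08386952607961547), 316, np.float64(0.008551488199812007))
[ 0.63396398 -0.14888978  0.1081312 ] [ 4.93355753e-04  5.98226856e-01  8.01326638e-01 -6.15002696e-05] 15.2667
(600, 360, 3) (600, 440, 3)
```

View pics/c6.png

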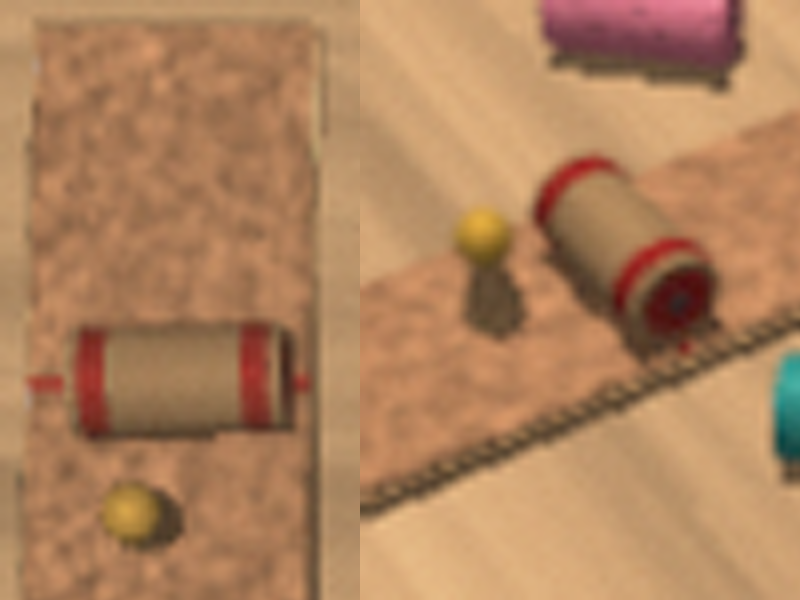

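Both views show the red drum covering the line, which emerges at (45,383) and (302,383) in the top crop. The drum's axis is at about y = 379. It is slightly yawed: the band centres are near (92,381) and (255,377). I'll quantify that from the band centroids.

Run:
```python
from h import *
import pickle
t,s=pickle.load(open("r6.pkl","rb"));T0=pickle.load(open("top0.pkl","rb"))
def cen(d,x0,x1,y0,y1,z):
    c=d["color"][y0:y1,x0:x1].astype(float);w=np.clip(c[...,0]-1.6*c[...,1]-10,0,None) # redness vs cork
    v,u=np.mgrid[y0:y1,x0:x1];S=w.sum();return atz(d,(w*u).sum()/S,(w*v).sum()/S,z)[:2],S.round()
for nm,A,B,z,d in(("bands now",(239,244,202,222),(260,264,202,222),.046,t),("line now",(233,238,208,217),(267,269,208,217),.012,t),
 ("bands start",(238,244,184,205),(259,264,184,205),.046,T0),("line start",(233,249,208,217),(249,269,208,217),.012,T0)):
    (p,a),(q,b)=cen(d,*A,z),cen(d,*B,z);v=p-q;print(nm,((p+q)/2).round(4),"yaw %.2f"%np.degrees(np.arctan2(-v[0],v[1])),a,b,np.linalg.norm(v))
for d in(t,s):
    P,_=cloud(d)
import h
for r in(.042,):
    for d in(t,s):
        P,_=cloud(d);m=(np.linalg.norm(P[:,:2]-[.557,.182],axis=1)<r)&(P[:,2]>.03)&(P[:,2]<.058);p=P[m]
        f=lambda x:np.hypot((p[:,:2]-[x[0],.182])@np.array([np.cos(x[1]),np.sin(x[1])]),p[:,2]-x[2])-.02
        x=least_squares(f,[.557,0,.032],loss="soft_l1",f_scale=.003).x;print(x[0],np.degrees(x[1]),x[2],len(p))
```

```text
bands now [0.5558 0.1835] yaw 1.78 1710.0 1540.0 0.05972875173968638
line now [0.5576 0.1868] yaw -0.21 242.0 94.0 0.09627341744105479
bands start [0.6114 0.185 ] yaw 1.73 1588.0 1426.0 0.06016581157885237
line start [0.5575 0.1917] yaw -0.20 894.0 1290.0 0.054537974653648603
0.5572889230313929 1.73965186499606 0.032486995723596555 359
0.5544859425542749 2.1344308806062964 0.029321754764438393 257
```

The red drum is on the line to about 1 mm. Its residual yaw of about 2° was there at the start (1.7–1.8° then and now), so rolling has neither added to it nor removed it. Correcting it would need sliding, which is forbidden, so I'll leave it and go on to blue, about 58 mm to roll.

Request:
servo_tool:
  targets:
    - {"xyz": [0.005, 0.002, 0.02], "twist": [0, 0, 0], "jaw": 0}
    - {"xyz": [0.005, 0.002, 0.045], "twist": [0, 0, 0], "jaw": 0}
    - {"xyz": [0.005, 0.002, 0.06], "twist": [0, 0, 0], "jaw": 0}
    - {"xyz": [0.005, 0.002, 0.07], "twist": [0, 0, 0], "jaw": 0}
    - {"xyz": [0.005, 0.002, 0.074], "twist": [0, 0, 0], "jaw": 0}
    - {"xyz": [0.005, 0.002, 0.076], "twist": [0, 0, 0], "jaw": 0}
    - {"xyz": [0.005, 0.002, 0.078], "twist": [0, 0, 0], "jaw": 0}
    - {"xyz": [0.005, 0.002, 0.079], "twist": [0, 0, 0], "jaw": 0}
    - {"xyz": [0.005, 0.002, 0.08], "twist": [0, 0, 0], "jaw": 0}
    - {"xyz": [0.005, 0.002, 0.08], "twist": [0, 0, 0], "jaw": 0}

```text
clock: 16.1
tcp_pos: [0.6346, -0.1395, 0.0293]
orientation: [0.001, 0.596, 0.803, 0.0]
wrist_force: [-0.5, -0.1, 0.9]
finger_gap: -0.0001
```

Request:
servo_tool:
  targets:
    - {"xyz": [0, -0.001, 0], "twist": [0, 0, 0], "jaw": 0}
    - {"xyz": [0, -0.004, 0], "twist": [0, 0, 0], "jaw": 0}
    - {"xyz": [0, -0.008, 0], "twist": [0, 0, 0], "jaw": 0}
    - {"xyz": [0, -0.0125, 0], "twist": [0, 0, 0], "jaw": 0}
    - {"xyz": [0, -0.017, 0], "twist": [0, 0, 0], "jaw": 0}
    - {"xyz": [0, -0.0215, 0], "twist": [0, 0, 0], "jaw": 0}
    - {"xyz": [0, -0.026, 0], "twist": [0, 0, 0], "jaw": 0}
    - {"xyz": [0, -0.0295, 0], "twist": [0, 0, 0], "jaw": 0}
    - {"xyz": [0, -0.0315, 0], "twist": [0, 0, 0], "jaw": 0}
    - {"xyz": [0, -0.032, 0], "twist": [0, 0, 0], "jaw": 0}
    - {"xyz": [0, -0.032, 0], "twist": [0, 0, 0], "jaw": 0}

```text
clock: 17.02
tcp_pos: [0.603, -0.1488, 0.029]
orientation: [0.0, 0.596, 0.803, 0.0]
wrist_force: [-0.1, 1.2, 4.9]
finger_gap: -0.0001
```

Run:
```python
from h import *
d=cam("side");print(drum(d,np.array([.611,-.15]),16.5)); print(env.get_state()["wrist_force"])
```

```text
(array([ 0.61057973, -0.15187523]), np.float64(15.642681770297635), np.float64(0.029775504982318735), np.float64(0.08026718438913254), 361, np.float64(0.004055460555636592))
[-1.12798726  0.58188112  5.98042664]
```

Request:
servo_tool:
  targets:
    - {"xyz": [0, 0, -0.004], "twist": [0, 0, 0], "jaw": 0}
    - {"xyz": [0, 0, -0.009], "twist": [0, 0, 0], "jaw": 0}
    - {"xyz": [0, 0.008, -0.009], "twist": [0, 0, 0], "jaw": 0}
    - {"xyz": [0, 0.016, -0.009], "twist": [0, 0, 0], "jaw": 0}
    - {"xyz": [0, 0.016, -0.006], "twist": [0, 0, 0], "jaw": 0}
    - {"xyz": [0, 0.016, -0.003], "twist": [0, 0, 0], "jaw": 0}
    - {"xyz": [0, 0.016, -0.0015], "twist": [0, 0, 0], "jaw": 0}
    - {"xyz": [0, 0.016, 0], "twist": [0, 0, 0], "jaw": 0}
    - {"xyz": [0, 0.016, 0], "twist": [0, 0, 0], "jaw": 0}

```text
clock: 17.82
tcp_pos: [0.6192, -0.1435, 0.0291]
orientation: [0.0, 0.596, 0.803, 0.001]
wrist_force: [-0.6, 1.4, 5.9]
finger_gap: -0.0001
```

Request:
servo_tool:
  targets:
    - {"xyz": [0, -0.001, 0], "twist": [0, 0, 0], "jaw": 0}
    - {"xyz": [0, -0.004, 0], "twist": [0, 0, 0], "jaw": 0}
    - {"xyz": [0, -0.008, 0], "twist": [0, 0, 0], "jaw": 0}
    - {"xyz": [0, -0.0125, 0], "twist": [0, 0, 0], "jaw": 0}
    - {"xyz": [0, -0.017, 0], "twist": [0, 0, 0], "jaw": 0}
    - {"xyz": [0, -0.0215, 0], "twist": [0, 0, 0], "jaw": 0}
    - {"xyz": [0, -0.026, 0], "twist": [0, 0, 0], "jaw": 0}
    - {"xyz": [0, -0.0295, 0], "twist": [0, 0, 0], "jaw": 0}
    - {"xyz": [0, -0.0315, 0], "twist": [0, 0, 0], "jaw": 0}
    - {"xyz": [0, -0.032, 0], "twist": [0, 0, 0], "jaw": 0}
    - {"xyz": [0, -0.032, 0], "twist": [0, 0, 0], "jaw": 0}

```text
clock: 18.73
tcp_pos: [0.5878, -0.1527, 0.029]
orientation: [0.0, 0.596, 0.803, 0.001]
wrist_force: [-1.7, 2.0, 7.0]
finger_gap: 0.0002
```

Request:
servo_tool:
  targets:
    - {"xyz": [0, 0, -0.004], "twist": [0, 0, 0], "jaw": 0}
    - {"xyz": [0, 0, -0.009], "twist": [0, 0, 0], "jaw": 0}
    - {"xyz": [0, 0.008, -0.009], "twist": [0, 0, 0], "jaw": 0}
    - {"xyz": [0, 0.016, -0.009], "twist": [0, 0, 0], "jaw": 0}
    - {"xyz": [0, 0.016, -0.006], "twist": [0, 0, 0], "jaw": 0}
    - {"xyz": [0, 0.016, -0.003], "twist": [0, 0, 0], "jaw": 0}
    - {"xyz": [0, 0.016, -0.0015], "twist": [0, 0, 0], "jaw": 0}
    - {"xyz": [0, 0.016, 0], "twist": [0, 0, 0], "jaw": 0}
    - {"xyz": [0, 0.016, 0], "twist": [0, 0, 0], "jaw": 0}

```text
clock: 19.48
tcp_pos: [0.6039, -0.1482, 0.0291]
orientation: [0.0, 0.596, 0.803, 0.001]
wrist_force: [-0.8, 2.8, 5.8]
finger_gap: 0.0
```

Request:
servo_tool:
  targets:
    - {"xyz": [0, -0.001, 0], "twist": [0, 0, 0], "jaw": 0}
    - {"xyz": [0, -0.004, 0], "twist": [0, 0, 0], "jaw": 0}
    - {"xyz": [0, -0.008, 0], "twist": [0, 0, 0], "jaw": 0}
    - {"xyz": [0, -0.0125, 0], "twist": [0, 0, 0], "jaw": 0}
    - {"xyz": [0, -0.017, 0], "twist": [0, 0, 0], "jaw": 0}
    - {"xyz": [0, -0.0215, 0], "twist": [0, 0, 0], "jaw": 0}
    - {"xyz": [0, -0.026, 0], "twist": [0, 0, 0], "jaw": 0}
    - {"xyz": [0, -0.0295, 0], "twist": [0, 0, 0], "jaw": 0}
    - {"xyz": [0, -0.0315, 0], "twist": [0, 0, 0], "jaw": 0}
    - {"xyz": [0, -0.032, 0], "twist": [0, 0, 0], "jaw": 0}
    - {"xyz": [0, -0.032, 0], "twist": [0, 0, 0], "jaw": 0}

```text
clock: 20.4
tcp_pos: [0.5725, -0.1574, 0.029]
orientation: [0.0, 0.596, 0.803, 0.001]
wrist_force: [-1.3, 1.9, 6.7]
finger_gap: -0.0002
```

Request:
servo_tool:
  targets:
    - {"xyz": [0, 0, -0.005], "twist": [0, 0, 0], "jaw": 0}
    - {"xyz": [0, 0, -0.015], "twist": [0, 0, 0], "jaw": 0}
    - {"xyz": [0, 0, -0.045], "twist": [0, 0, 0], "jaw": 0}
    - {"xyz": [-0.03, 0.02, -0.07], "twist": [0, 0, 0], "jaw": 0}
    - {"xyz": [-0.07, 0.02, -0.08], "twist": [0, 0, 0], "jaw": 0}
    - {"xyz": [-0.11, 0.02, -0.08], "twist": [0, 0, 0], "jaw": 0}
    - {"xyz": [-0.15, 0.02, -0.08], "twist": [0, 0, 0], "jaw": 0}
    - {"xyz": [-0.19, 0.02, -0.08], "twist": [0, 0, 0], "jaw": 0}
    - {"xyz": [-0.2, 0.02, -0.08], "twist": [0, 0, 0], "jaw": 0}
    - {"xyz": [-0.2, 0.02, -0.08], "twist": [0, 0, 0], "jaw": 0}

```text
clock: 21.23
tcp_pos: [0.6494, -0.3477, 0.1073]
orientation: [0.0, 0.598, 0.802, -0.0]
wrist_force: [-1.2, 0.8, -0.2]
finger_gap: -0.0
```

Run:
```python
from h import *
import pickle
t=cam("top");s=cam("side");pickle.dump((t,s),open("b7.pkl","wb"))
for d in(t,s):print(drum(d,np.array([.581,-.159]),16.5))
st=env.get_state();print(st["tcp_pos"],st["clock"])
save(t,"pics/t7.png",(340,165,400,240),8);save(s,"pics/s7.png",(320,220,360,295),8)
cv2.imwrite("pics/c7.png",cv2.hconcat([cv2.imread("pics/t7.png"),cv2.imread("pics/s7.png")]))
```

```text
(array([ 0.58108835, -0.16014905]), np.float64(16.009466360440186), np.float64(0.032669343661801714), np.float64(0.07965352451806193), 371, np.float64(0.0028157343562376404))
(array([ 0.57926017, -0.16108987]), np.float64(16.949033728958668), np.float64(0.029800935598540704), np.float64(0.07950957795549693), 452, np.float64(0.0031166117604695225))
[ 0.64892934 -0.34370219  0.10770408] 21.3333
```

View pics/c7.png

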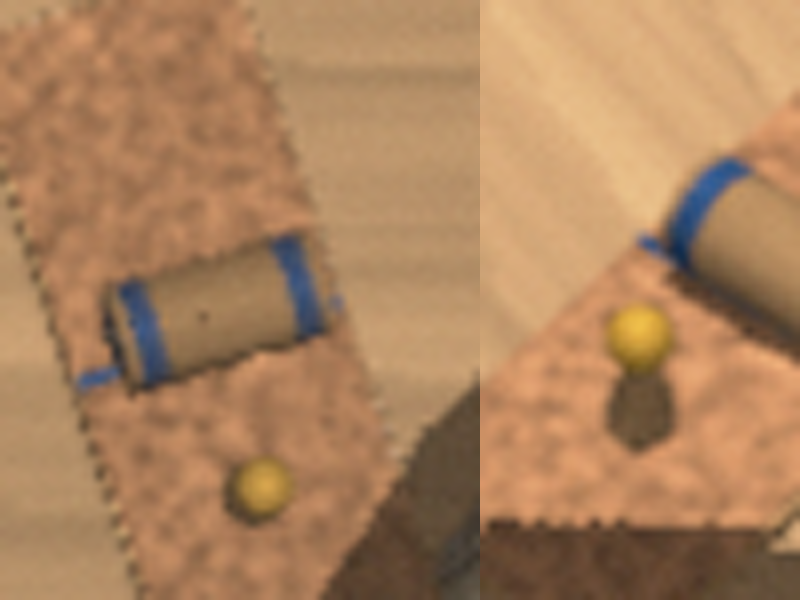

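The top crop shows the blue drum just short of its line, which emerges at (95,378) and (337,303). The fits give about 10 mm remaining. Final blue stroke: 19.5 mm.

Request:
servo_tool:
  targets:
    - {"xyz": [0.04, -0.008, 0], "twist": [0, 0, 0], "jaw": 0}
    - {"xyz": [0.08, -0.008, 0], "twist": [0, 0, 0], "jaw": 0}
    - {"xyz": [0.12, -0.008, 0], "twist": [0, 0, 0], "jaw": 0}
    - {"xyz": [0.155, -0.008, 0], "twist": [0, 0, 0], "jaw": 0}
    - {"xyz": [0.18, -0.008, 0.015], "twist": [0, 0, 0], "jaw": 0}
    - {"xyz": [0.195, -0.008, 0.04], "twist": [0, 0, 0], "jaw": 0}
    - {"xyz": [0.195, -0.008, 0.06], "twist": [0, 0, 0], "jaw": 0}
    - {"xyz": [0.195, -0.008, 0.07], "twist": [0, 0, 0], "jaw": 0}
    - {"xyz": [0.195, -0.008, 0.074], "twist": [0, 0, 0], "jaw": 0}
    - {"xyz": [0.195, -0.008, 0.077], "twist": [0, 0, 0], "jaw": 0}
    - {"xyz": [0.195, -0.008, 0.079], "twist": [0, 0, 0], "jaw": 0}
    - {"xyz": [0.195, -0.008, 0.08], "twist": [0, 0, 0], "jaw": 0}

```text
clock: 22.33
tcp_pos: [0.5863, -0.1598, 0.0291]
orientation: [0.001, 0.596, 0.803, 0.0]
wrist_force: [-1.9, 0.4, 6.7]
finger_gap: 0.0004
```

Request:
servo_tool:
  targets:
    - {"xyz": [0, 0, 0], "twist": [0, 0, 0], "jaw": 0}
    - {"xyz": [0, 0, 0], "twist": [0, 0, 0], "jaw": 0}

```text
clock: 22.5
tcp_pos: [0.5863, -0.1599, 0.0292]
orientation: [0.001, 0.596, 0.803, 0.0]
wrist_force: [0.0, 1.0, 2.1]
finger_gap: -0.0001
```

Request:
servo_tool:
  targets:
    - {"xyz": [0, -0.001, 0], "twist": [0, 0, 0], "jaw": 0}
    - {"xyz": [0, -0.003, 0], "twist": [0, 0, 0], "jaw": 0}
    - {"xyz": [0, -0.006, 0], "twist": [0, 0, 0], "jaw": 0}
    - {"xyz": [0, -0.009, 0], "twist": [0, 0, 0], "jaw": 0}
    - {"xyz": [0, -0.012, 0], "twist": [0, 0, 0], "jaw": 0}
    - {"xyz": [0, -0.015, 0], "twist": [0, 0, 0], "jaw": 0}
    - {"xyz": [0, -0.0175, 0], "twist": [0, 0, 0], "jaw": 0}
    - {"xyz": [0, -0.019, 0], "twist": [0, 0, 0], "jaw": 0}
    - {"xyz": [0, -0.0195, 0], "twist": [0, 0, 0], "jaw": 0}
    - {"xyz": [0, -0.0195, 0], "twist": [0, 0, 0], "jaw": 0}
    - {"xyz": [0, -0.0195, 0], "twist": [0, 0, 0], "jaw": 0}

```text
clock: 23.42
tcp_pos: [0.5673, -0.1654, 0.0292]
orientation: [0.001, 0.596, 0.803, 0.0]
wrist_force: [0.1, -0.5, 5.7]
finger_gap: 0.0002
```

Request:
servo_tool:
  targets:
    - {"xyz": [0, 0, -0.005], "twist": [0, 0, 0], "jaw": 0}
    - {"xyz": [0, 0, -0.015], "twist": [0, 0, 0], "jaw": 0}
    - {"xyz": [0, 0, -0.045], "twist": [0, 0, 0], "jaw": 0}
    - {"xyz": [-0.03, 0.02, -0.07], "twist": [0, 0, 0], "jaw": 0}
    - {"xyz": [-0.07, 0.02, -0.08], "twist": [0, 0, 0], "jaw": 0}
    - {"xyz": [-0.11, 0.02, -0.08], "twist": [0, 0, 0], "jaw": 0}
    - {"xyz": [-0.15, 0.02, -0.08], "twist": [0, 0, 0], "jaw": 0}
    - {"xyz": [-0.19, 0.02, -0.08], "twist": [0, 0, 0], "jaw": 0}
    - {"xyz": [-0.2, 0.02, -0.08], "twist": [0, 0, 0], "jaw": 0}
    - {"xyz": [-0.2, 0.02, -0.08], "twist": [0, 0, 0], "jaw": 0}

```text
clock: 24.25
tcp_pos: [0.6435, -0.3544, 0.1074]
orientation: [0.0, 0.598, 0.802, -0.0]
wrist_force: [-0.3, 0.9, -0.1]
finger_gap: -0.0
```

Run:
```python
from h import *
import pickle
t=cam("top");s=cam("side");pickle.dump((t,s),open("b8.pkl","wb"))
for c,y in(((.5705,-.163),16.5),((.557,.182),1)):
    for d in(t,s):
        P,_=cloud(d);p=P[(np.linalg.norm(P[:,:2]-c,axis=1)<.042)&(P[:,2]>.03)&(P[:,2]<.058)]
        f=lambda x:np.hypot((p[:,:2]-[x[0],c[1]])@np.array([np.cos(x[1]),np.sin(x[1])]),p[:,2]-x[2])-.02
        x=least_squares(f,[c[0],np.radians(y),.032],loss="soft_l1",f_scale=.003).x;print(c,x[0],np.degrees(x[1]),x[2],len(p))
st=env.get_state();print(st["tcp_pos"],st["clock"])
save(t,"pics/t8.png",(225,155,405,265),4.4)
```

```text
(0.5705, -0.163) 0.5711289363254447 15.773353947371044 0.0327146036312819 352
(0.5705, -0.163) 0.5687991822776309 16.10276385114678 0.02945386721390244 411
(0.557, 0.182) 0.5576718218736144 2.1330831256122984 0.03259112230277328 364
(0.557, 0.182) 0.5542883407440352 2.4832928492604007 0.02918358841807218 258
[ 0.643082   -0.35052168  0.10777002] 24.35
```

View pics/t8.png

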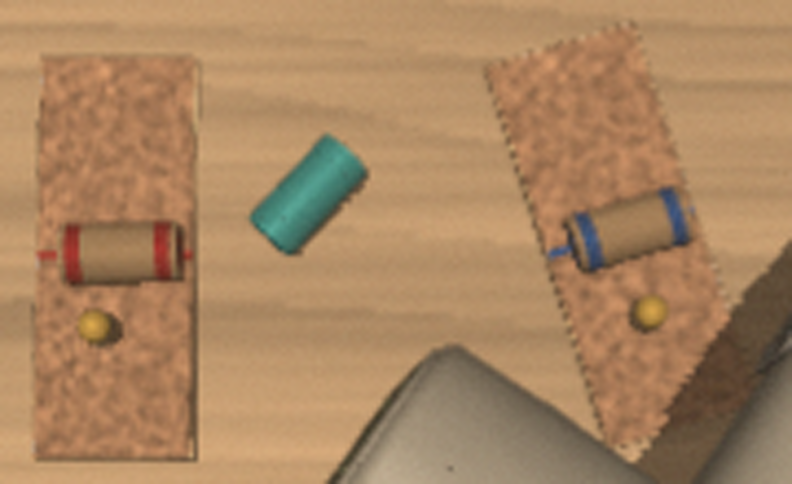

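Both drums lie on their lines, and the pegs at (95,326) and (650,312) and the look-alikes have not moved. The blue fit is within about 1 mm of its line and about 1° of square. Handing in.

```bash
python3 -c "
from workcell import env
print(env.hand_in())"
```

```text
the job is handed in; nothing more can be done
None
```

I rolled the red drum onto the red line first, then the blue drum onto the blue line. Each took four light fingertip strokes on top, pressing about 5–7 N. I handed the job in at about 24 s, with the arm clear of everything.

- **Red drum:** it is within about 1 mm of the line by the top camera. It is about 2° off square; it started that way, and correcting it would have meant sliding the drum, so I left it.
- **Blue drum:** it is within about 1 mm of the line by the top camera and about 1° off square.
- **Camera disagreement:** the side camera's depth fits put both drums about 2 mm nearer the robot than their lines. It showed a similar bias before the final strokes, so I relied on the top camera.
- **Along the lines:** the red drum sits about 5 mm from the middle of its line lengthwise, as it did at the start. Rolling cannot change that.
- **Bystanders:** the last picture showed both pegs and the turquoise look-alike where they had been. I did not re-measure the tractor, wheelset, blocks or glue; the arm only passed above the table near them.
- **Tool height:** the fingertip sat about 22 mm higher than the reported tool height, so I found contact by force instead.

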